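# Kit the cleaned casting and latch the keeper bar

## Task

Take the cleaned aluminium casting off the parts washer's sloped drain tray and set it down (do not drop it) flat on its foot in the empty bay of the black kit tray. Then swing the tray's yellow keeper bar shut over the kit until it snaps fully home past its detent. Leave the hub in the other bay and the other things on the table where they are.

Things in the scene. Friction and masses are not known exactly. Their poses are not given: they have to be found in the camera images.
- casting: Aluminium casting, 0.26 to 0.48 kg: foot 70 (x) x 46 (y) x 12 mm and, on its middle, a straight-sided block 34 (x) x 28 (y) mm rising to 42 mm above the underside. Origin: centre of the underside, z out of the foot. Grip the block across its 28 mm (y). It starts lying on the drain tray, leaning 30 degrees with the slope, x up the slope, its low end against the lip.
- washer: Grey bench parts washer with a red lid, fixed. Origin: on the table under the case; local -x is its front, y across; it stands on the left with its front turned towards the robot's midline. Case: x -40 to 200, y +-160 mm, 226 mm high. In front of it slopes the drain tray, under the splash hood.
- drain (a point): Middle of the low front end of the washer's dark steel drain tray, on its sloping floor, 30 mm above the table (x = -200 mm in the washer's frame); axes as the washer's. The floor is 220 mm wide (y) and rises from here towards the case at 30 degrees for 180 mm; lip 18 mm high at the front, side walls 20 mm.
- hood (a point): Middle of the orange front edge of the clear splash hood, 190 mm above the table; axes as the washer's. The hood is a level 4 mm plate, 240 mm wide (y), from this edge back 128 mm to the case. It hangs over the casting, so a gripper cannot come straight down on it: lean the tool about 30 degrees, square to the slope, in and out.
- tray: Black kit tray, fixed, 180 (x) x 112 (y) x 28 mm high, walls and floor 6 mm; a cross wall in the middle makes two bays, each 81 (x) x 100 (y) mm inside. Origin: centre of the underside, on the table. The bay at -x, by the hinge post (x = -108 mm), holds the hub; the bay at +x is empty.
- catch (a point): Spring-loaded brass ball (top 49 mm above the table) in the catch block at the tray's +x end; axes as the tray's. The block is 30 (x) x 60 (y) x 26 mm high. A yellow end stop, 51 mm high, stands on it 27 to 38 mm from the ball towards +y.
- bay (a point): Centre of the floor of the tray's empty bay, 6 mm above the table; axes as the tray's.
- keeper (a joint): Keeper bar's angle in rad about its upright hinge: 0 = shut, the bar lying over the tray's middle line from hinge to catch; grows as the bar swings out clockwise seen from above (to the tray's -y side), at most 1.6. It stays where left; from 0.10 to 0.04 the ball resists (about 8 N at the knob), then pulls it home to 0.
- keeper_hinge (a point): Hinge axis of the keeper at the bar's mid-height, 60 mm above the table; x points along the bar to its free end. The yellow bar is 16 mm wide and 12 mm high (54 to 66 mm above the table) and ends 228 mm from the axis; a steel nose under its end reaches down to 44 mm.
- keeper_knob (a point): Middle of the red upright grip post on the bar, 185 mm from the hinge axis: 18 mm in diameter, from 66 to 106 mm above the table; this point is 88 mm up. Grip it from above or push it sideways.
- hub: Brown round hub, 62 mm in diameter, 36 mm high, loose in the tray's other bay; it stays there. Origin: centre of the underside.
- can: Red open can, 100 mm in diameter, 140 mm high, standing on the table; a bystander. Origin: centre of the underside.
- screwdriver: Screwdriver with an orange handle, lying on the table; a bystander.
- wrench: Steel wrench lying on the table; a bystander.
- bearing: Steel bearing race, 60 mm in diameter, 18 mm high, on the table; a bystander.
- bushing: Copper bushing, 52 mm in diameter, 45 mm high, standing on the table; a bystander.
Mind the look-alikes: they are no part of the job. Of the things shaped like the casting, the aluminium one is meant.

How it is judged:
On the way, in this order (a step that is already met when the one before it is completed fails the run):
1. the casting stands flat in the tray's empty bay, let go, while the keeper is still open (x of casting in the frame of bay between -0.022 and 0.022 m and y of casting in the frame of bay between -0.032 and 0.032 m and z of casting in the frame of bay below 0.004 m and angle between casting's own z axis and vertical below 0.12 rad and contact force between casting and the fingers below 0.1 N and linear speed of casting below 0.02 m/s and value of joint keeper above 0.2 rad), for 0.2 s.
2. the keeper bar is home past its detent (value of joint keeper below 0.02 rad), for 0.2 s.
At the end, for the whole second after the job is handed in: The casting rests flat on its foot on the floor of the empty bay (within 22 mm of the bay's centre along the tray, 32 mm across, underside less than 4 mm off the floor, leaning less than 0.12 rad), at rest and released, and the keeper bar stands still in its detent (joint below 0.02 rad) (x of casting in the frame of bay between -0.022 and 0.022 m and y of casting in the frame of bay between -0.032 and 0.032 m and z of casting in the frame of bay below 0.004 m and angle between casting's own z axis and vertical below 0.12 rad and contact force between casting and the fingers below 0.1 N and linear speed of casting below 0.02 m/s and value of joint keeper below 0.02 rad and velocity of joint keeper between -0.05 and 0.05 rad/s); the robot touches nothing.
It fails at once if the casting is dropped (it moves faster than 0.8 m/s out of the fingers) (contact force between casting and the fingers below 0.1 N and linear speed of casting above 0.8 m/s).
It fails at once if the hub is moved by more than 30 mm (distance of hub from where it was at the start of the episode above 0.03 m).
It fails at once if one of the bystanders on the table is moved by more than 30 mm (distance of any of can, screwdriver, wrench, bearing, bushing from where it was at the start of the episode above 0.03 m).
It also fails if it takes over 54 s, if anything falls off the work surface, if the arm or the gripper's body presses on something with over 40 N, if the wrist force passes 120 N, or if a joint passes its speed limit or range.

## Robot

A 6-joint arm with a two-finger parallel gripper is mounted at the origin on the work surface. World frame = base frame: x ahead of the robot, y to its left, z up, the work surface at z = 0. Lengths are in m, angles in rad, forces in N, time in s.
With the tool pointing down it reaches from about 0.375 to 0.9 m from the base axis. Payload 3.1 kg.
Tool frame: the origin (TCP) lies on the centre line of the jaws, within the pads' length; the fingertips stand 19 mm ahead of it and the grasp point (between the pads) is the TCP; z points along the fingers, y is the line along which they close (so a half turn about z gives the same grasp; the last joint's range is limited). The gripper opens to 85 mm and grips with 20 to 120 N. Pads are 22 mm wide; open, the fingers measure 114 mm over their backs; the gripper's body (76 mm by 85 mm) begins 54 mm behind the grasp point. The pads swing forward as they close: fully open they stand 13 mm farther back than shut.
Start: joints at [1.093, 0.527, 1.433, -0, 1.181, -0.178], TCP at [0.185, 0.597, 0.213] pointing down, gripper open.
Joint ranges: [-3.08, 3.08], [-0.75, 2.2], [0.22, 2.44], [-1.43, 4.57], [0, 2.65], [-2.85, 2.85]. Speed limits (rad/s): [2.79, 2.79, 3.14, 3.14, 3.14, 3.14].

## Interface

Orientations are given as a unit quaternion [x, y, z, w].
In Python, from station import manip, cams, sign_off gives the robot as it stands.
- The arm moves only by the tool carry_out, never from a script. Its argument "targets" is a list that holds one entry, the list of rows, each a list of 7 numbers: the shift along the tool's x, y, z in cm, then the turn, a rotation vector about the tool's x, y, z in degrees, then the finger opening in cm, from 0 to 8.54. A call has 1 to 12 rows; each row is the pose to reach, as a shift and turn from the pose commanded when the call began, along the tool's axes at that moment; what a row does not reach only later rows make up. A row lasts 1/12 s, in which the tool goes at most 41.7 mm and 7.16 degrees, less where a joint would pass 70% of its speed; a pose out of reach is approached as far as the arm can. A call with a gripper value outside its range is refused whole. The fingers move at their own pace and stop on an object; "force" is the grip in N (left out, the last holds). Time passes only in rows, so rows that repeat a pose let the fingers close. It gives the time, the measured TCP pose, the force, the opening and the grip force at its end, in the units of the state.
- manip.sense(): the state, without advancing time (a new reading comes with each control period).
- cams.snapshot(name): name is "scene" or "top" or "wrist"; returns the picture (400x640x3 uint8, red, green, blue); there is no depth.
- cams.camera_info(name): a dict with "K" (3x3 intrinsics, pixels), "T" (4x4, takes a point from camera to world coordinates). Camera axes: x right, y down, z forward; pixel columns grow to the right and rows downward; lengths in m; the calibration is good to about 2 mm. A picture is of the moment at which its call begins: read the wrist's pose just before it. camera_info takes no time and is no camera call; for the wrist camera it gives the pose at the moment of the call.
- sign_off(): hands the job in; it is judged then, once.
The state is a dict: "t": time; "q": joint angles; "qd": joint speeds; "tau": joint torques, N m; "tcp_pos": TCP position; "tool_rot": TCP orientation; "force": force on the tool from outside, world axes, zero at the start; "ft_torque": the same for the moment, N m; "finger_gap": opening from 0.0 (shut) to 1.0 (fully open); "gripper_force": force on a finger pad.
Only numpy, scipy, OpenCV 4.12 (cv2) and the standard library are available. Lean on these libraries where they do the work, as an engineer would, in place of code of your own. Each camera call takes 0.05 s, during which the arm holds its last target. There are 200 camera calls.

## Working session

There is one attempt and no reset: what is moved stays moved. The work goes in short steps, Python scripts to look and compute and a tool call to move; the robot and the scene stay as the last step left them, time stands still between calls to the robot, and variables do not carry over. Pictures are saved under pics/ and viewed, at most 10 in all, crops included, and the job is handed in when it is done.

Besides the shell and the picture viewer there is one more tool, called after "Emit:" as name([rows], argument=value, ...), one row to a line, values as JSON. carry_out: Moves the arm, as the interface text tells. Its arguments: {"type":"object","properties":{"targets":{"type":"array"},"force":{"type":"number"}},"required":["targets"]}

```bash
mkdir -p pics
cat > h.py <<'E'
import numpy as np, cv2
from station import manip, cams, sign_off
from scipy.spatial.transform import Rotation as R
def snap(n,f=None):
    im=cams.snapshot(n)
    if f: cv2.imwrite('pics/'+f,im[:,:,::-1])
    return im
def ray(n,uv,info=None):
    c=info or cams.camera_info(n); K=np.array(c['K']);T=np.array(c['T'])
    d=T[:3,:3]@np.linalg.solve(K,[uv[0],uv[1],1.]); return T[:3,3],d
def plane(n,uv,z,info=None):
    o,d=ray(n,uv,info); return o+d*(z-o[2])/d[2]
def proj(n,p,info=None):
    c=info or cams.camera_info(n); K=np.array(c['K']);T=np.array(c['T'])
    q=K@(T[:3,:3].T@(np.array(p)-T[:3,3])); return q[:2]/q[2]
def two(n1,uv1,n2,uv2):
    o1,d1=ray(n1,uv1);o2,d2=ray(n2,uv2)
    A=np.c_[d1,-d2];s=np.linalg.lstsq(A,o2-o1,rcond=None)[0]
    return (o1+s[0]*d1+o2+s[1]*d2)/2, np.linalg.norm(o1+s[0]*d1-o2-s[1]*d2)
E
python3 - <<'E'
from h import *
np.set_printoptions(precision=4,suppress=True)
s=manip.sense(); print(s['t'],s['tcp_pos'],s['tool_rot'],s['force'])
for n in('scene','top','wrist'):
    snap(n,n+'0.png'); c=cams.camera_info(n); print(n,np.array(c['K'])[[0,0,1],[0,2,2]],np.array(c['T']).tolist())
a=cv2.imread('pics/scene0.png');b=cv2.imread('pics/top0.png')
E
```

```text
0.0 [0.1842 0.5964 0.2118] [ 0.1493  0.9888 -0.001  -0.0004] [ 0.4185 -0.1698 -0.2861]
scene [443.348  317.7114 196.7989] [[0.7094826214061638, 0.49758575907320995, -0.4990419043428873, 1.190800480380797], [0.7046660879406706, -0.5099000964068803, 0.49340409016408165, -0.640221878072898], [-0.008950666401390344, -0.7017195337539007, -0.712397067315117, 1.04602962916049], [0.0, 0.0, 0.0, 1.0]]
top [374.359  310.0197 196.9693] [[0.027939553561529155, -0.997447868980905, 0.06570487053661778, 0.49058816103914443], [-0.9993398061072076, -0.02634451438364455, 0.02501836308590759, -0.013311470504217816], [-0.023223550038501652, -0.0663604944778233, -0.9975254139600994, 1.2073956317507184], [0.0, 0.0, 0.0, 1.0]]
wrist [278.7697 318.7769 199.4759] [[0.29624193646870545, 0.9198925428403469, 0.25697942467051593, 0.11913459469167566], [0.9551103997937489, -0.28469737486968116, -0.08192392170871111, 0.616091583395567], [-0.0021998370608629202, 0.2697130222459236, -0.9629382359984846, 0.3731516984981743], [0.0, 0.0, 0.0, 1.0]]
```

View pics/scene0.png

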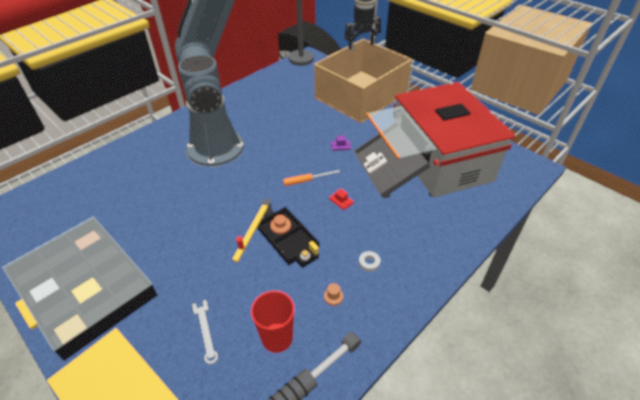

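View pics/top0.png

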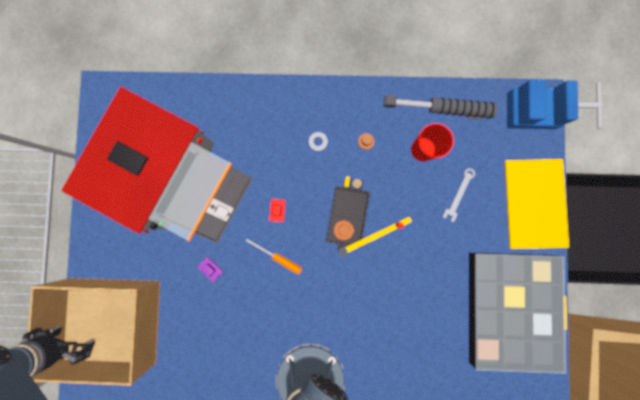

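View pics/wrist0.png

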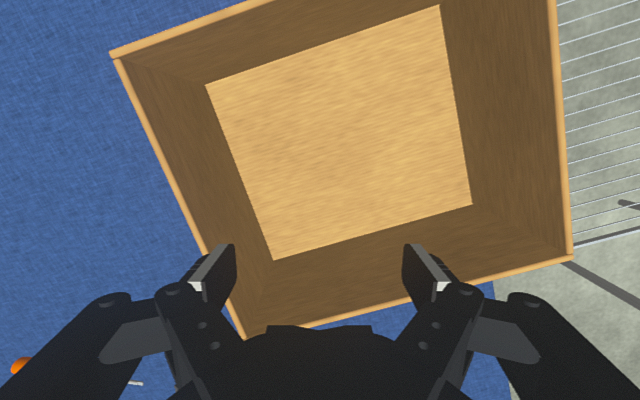

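The scene view shows the grey casting on the drain tray at (375,160), and the top view shows it at (220,210). The look-alikes are a purple one at scene (340,143) / top (209,269) and a red one at scene (342,198) / top (278,210). I choose the grey one on the drain. The wrist view shows only the cardboard box under the gripper. Next is one close crop of both views.

Run:
```python
from h import *
a=cv2.imread('pics/scene0.png')[95:205,345:455];b=cv2.imread('pics/top0.png')[150:250,140:260]
c=cv2.imread('pics/scene0.png')[195:270,225:335]
f=lambda x,s:cv2.resize(x,None,fx=s,fy=s,interpolation=cv2.INTER_CUBIC)
A=f(a,3.6)[:396,:396];B=f(b,3.3)[:330,:396]
C=f(c,2.5);D=f(cv2.imread('pics/top0.png')[170:256,320:420],2.1)
W=np.zeros((590,800,3),np.uint8);W[:396,:396]=A;W[:330,400:796]=B
W[400:400+187,:275]=C;W[400:400+min(D.shape[0],190),400:400+D.shape[1]]=D[:190]
cv2.imwrite('pics/crop1.png',W)
np.set_printoptions(precision=4,suppress=True)
def blobs(n,lo,hi,amin=15):
    h=cv2.cvtColor(cv2.imread(f'pics/{n}0.png'),cv2.COLOR_BGR2HSV);m=cv2.inRange(h,lo,hi)
    k,_,st,ce=cv2.connectedComponentsWithStats(m)
    for i in range(1,k):
        if st[i,4]>=amin: print(n,st[i].tolist(),ce[i])
print('orange/yellow');
for n in('scene','top'): blobs(n,(8,120,120),(16,255,255)); print('yel');blobs(n,(20,150,120),(32,255,255)); print('red'); blobs(n,(0,170,100),(4,255,255))
```

```text
Traceback (most recent call last):
ValueError: could not broadcast input array from shape (188,275,3) into shape (187,275,3)
```

Run:
```python
from h import *
a=cv2.imread('pics/scene0.png')[95:205,345:455];b=cv2.imread('pics/top0.png')[150:250,140:260]
c=cv2.imread('pics/scene0.png')[195:270,225:335]
f=lambda x,s:cv2.resize(x,None,fx=s,fy=s,interpolation=cv2.INTER_CUBIC)
W=np.zeros((600,800,3),np.uint8)
def put(x,r,q): W[r:r+x.shape[0],q:q+x.shape[1]]=x[:600-r,:800-q]
put(f(a,3.6),0,0);put(f(b,3.3),0,400);put(f(c,2.5),400,0);put(f(cv2.imread('pics/top0.png')[170:256,320:420],2.1),400,400)
cv2.imwrite('pics/crop1.png',W)
np.set_printoptions(precision=4,suppress=True)
def blobs(n,lo,hi,amin=15):
    h=cv2.cvtColor(cv2.imread(f'pics/{n}0.png'),cv2.COLOR_BGR2HSV);m=cv2.inRange(h,lo,hi)
    k,_,st,ce=cv2.connectedComponentsWithStats(m)
    for i in range(1,k):
        if st[i,4]>=amin: print(n,st[i].tolist(),ce[i])
for n in('scene','top'): print('or');blobs(n,(8,120,120),(16,255,255)); print('yel');blobs(n,(20,150,120),(32,255,255)); print('red'); blobs(n,(0,170,100),(4,255,255))
```

```text
or
scene [394, 91, 12, 8, 25] [398.4  93.2]
scene [152, 96, 16, 10, 56] [160.4286 101.375 ]
scene [0, 106, 147, 69, 785] [ 77.7185 139.3643]
scene [364, 111, 35, 48, 133] [381.7895 135.0226]
scene [0, 172, 12, 9, 27] [  6.8889 176.2222]
scene [284, 174, 28, 11, 169] [297.4083 179.1834]
scene [270, 214, 21, 20, 315] [280.0635 223.9968]
scene [326, 286, 15, 18, 181] [332.884  296.1436]
yel
scene [94, 0, 32, 18, 155] [109.5548   8.7097]
scene [391, 0, 89, 29, 615] [437.8911  12.8098]
scene [452, 0, 13, 6, 29] [457.7931   2.069 ]
scene [462, 0, 18, 9, 49] [469.9796   3.7959]
scene [472, 0, 23, 12, 71] [482.5493   5.338 ]
scene [482, 0, 29, 16, 108] [495.537   7.037]
scene [82, 4, 32, 18, 166] [97.8012 12.8494]
scene [70, 8, 31, 19, 176] [85.4432 17.    ]
scene [58, 12, 30, 19, 182] [72.7363 21.2582]
scene [45, 16, 30, 20, 195] [59.7282 25.7436]
scene [24, 19, 125, 49, 1194] [85.6901 44.3903]
scene [32, 21, 29, 20, 206] [46.5049 30.6019]
scene [18, 25, 29, 21, 220] [32.4636 35.3136]
scene [4, 30, 29, 21, 232] [18.2284 40.2284]
scene [0, 35, 18, 19, 50] [ 9.24 45.64]
scene [0, 65, 19, 16, 
[... 920 characters left out ...]
20, 20, 20, 313] [343.3546 229.8754]
top [273, 254, 28, 19, 65] [286.1077 262.9385]
top [44, 280, 115, 103, 2399] [133.1096 316.92  ]
top [30, 289, 38, 52, 1262] [ 48.8605 308.4144]
top [570, 316, 70, 84, 2096] [588.4905 348.8583]
top [599, 341, 41, 59, 2267] [618.9938 370.9929]
top [34, 359, 96, 24, 1570] [ 87.5981 371.5389]
yel
top [505, 160, 65, 88, 5157] [536.7677 203.9839]
top [345, 177, 5, 11, 40] [346.775 182.15 ]
top [401, 218, 10, 7, 40] [405.7 220.7]
top [346, 224, 51, 27, 274] [369.8431 237.8248]
red
top [63, 89, 134, 143, 9464] [129.7844 159.9065]
top [413, 125, 39, 35, 913] [432.4261 142.3976]
top [197, 139, 5, 4, 16] [199.  140.5]
top [271, 201, 13, 19, 211] [277.1659 209.9005]
```

View pics/crop1.png

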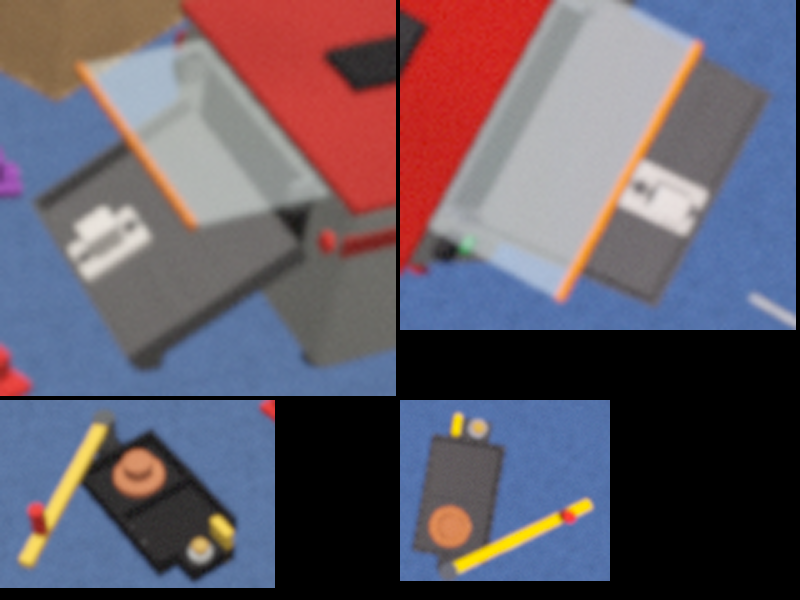

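The crop confirms the bright grey casting on the drain floor by the lip at scene (375,162) / top (220,209), partly beside the orange hood edge. The hood edge ends are at top (231,163) and (189,240), and scene (367,113) and (399,157). The tray's hinge is at top (342,251), the ball at top (357,183), and the red knob at top (401,225).

```bash
cat >> h.py <<'E'
np.set_printoptions(precision=4,suppress=True)
def rel(p,Rt,s=None):
    "shift cm and rotvec deg from measured tool pose to target"
    s=s or manip.sense();R0=R.from_quat(s['tool_rot'])
    return np.round(R0.inv().apply(np.array(p)-s['tcp_pos'])*100,2),np.round(np.degrees((R0.inv()*Rt).as_rotvec()),1)
E
python3 - <<'E'
from h import *
P1=plane('top',(230.6,163),.19);P2=plane('top',(188.8,240.3),.19)
S1=plane('scene',(398.9,157.5),.19);S2=plane('scene',(367.2,113),.19)
print('hood top',P1,P2,'scene',S1,S2,np.linalg.norm(P1-P2))
y=(P2-P1);y/=np.linalg.norm(y)   # candidate washer y
ys=(S2-S1);print(np.degrees(np.arctan2(y[1],y[0])),np.degrees(np.arctan2(ys[1],ys[0])))
# casting, block top: scene/top pixels
g=lambda c:(140+(c[0]-400)/3.3,150+c[1]/3.3); sc=lambda c:(345+c[0]/3.6,95+c[1]/3.6)
print('block top', two('scene',sc((95,217)),'top',g((676,195))))
for c in((709,187),(690,236)): print('foot low top corners',plane('top',g(c),.037))
for c in((66,242),(88,280)): print('scene low corners',plane('scene',sc(c),.037))
hng=plane('top',(342.4,251),.066);ball=plane('top',(356.7,183.3),.049);print('hinge',hng,'ball',ball)
t=lambda c:(320+(c[0]-400)/2.1,170+(c[1]-400)/2.1)
for c in((432,436),(503,447),(487,560),(413,548)): print('tray corner',plane('top',t(c),.028))
s2=lambda c:(225+c[0]/2.5,195+(c[1]-400)/2.5)
for c in((152,430),(84,482),(160,573),(236,510)): print('tray sc',plane('scene',s2(c),.028))
print('knob two',two('scene',(239.8,240),'top',(401,225.5)),'barend',plane('top',(410.5,219),.066),plane('scene',s2((28,563)),.06),'hinge sc',plane('scene',s2((103,418)),.066))
E
```

```text
hood top [0.6456 0.2336 0.19  ] [0.4306 0.3391 0.19  ] scene [0.6481 0.2366 0.19  ] [0.4333 0.345  0.19  ] 0.23942756258772188
153.85786616171188 153.20639699882832
block top (array([0.5213, 0.2703, 0.1035]), np.float64(0.0021762800646236554))
foot low top corners [0.5308 0.2553 0.037 ]
foot low top corners [0.4837 0.2715 0.037 ]
scene low corners [0.4786 0.2877 0.037 ]
scene low corners [0.5287 0.261  0.037 ]
hinge [ 0.4048 -0.0871  0.066 ] ball [ 0.6132 -0.1278  0.049 ]
tray corner [ 0.6015 -0.0625  0.028 ]
tray corner [ 0.5877 -0.1692  0.028 ]
tray corner [ 0.4186 -0.1485  0.028 ]
tray corner [ 0.4331 -0.0382  0.028 ]
tray sc [ 0.4374 -0.0375  0.028 ]
tray sc [ 0.4425 -0.1531  0.028 ]
tray sc [ 0.607  -0.1797  0.028 ]
tray sc [ 0.6042 -0.0555  0.028 ]
knob two (array([ 0.4886, -0.253 ,  0.0979]), np.float64(0.005852430665886119)) barend [ 0.507  -0.2906  0.066 ] [ 0.5121 -0.2865  0.06  ] hinge sc [ 0.4075 -0.0884  0.066 ]
```

```bash
cat >> h.py <<'E'
wx=np.array([.4446,.8957,0]);wy=np.array([-.8957,.4446,0]);hood=np.array([.5394,.2886,0])
n=-.5*wx+np.array([0,0,.8660]);Rw=R.from_matrix(np.c_[-.866*wx-[0,0,.5],wy,-n])
def G(y,h,xs=.035): # xs along slope from the lip, h above floor
    return hood-.032*wx+xs*(.866*wx+[0,0,.5])+[0,0,.03]+y*wy+h*n
E
python3 - <<'E'
from h import *
print(G(.015,.16)); print(rel(G(.015,.16),Rw))
E
```

```text
[0.4896 0.2221 0.1861]
(array([-40.24, -26.76,   2.63]), array([-21.2, -24.9, -78.8]))
```

Emit:
carry_out([
  [[0,0,-4,0,0,0,8.5],[0,0,-8,0,0,0,8.5],[-4,-4,-9,-2,-2,-7,8.5],[-8,-7,-9,-4,-4,-14,8.5],[-12,-10,-9,-6,-7,-21,8.5],[-16,-13,-9,-8,-9,-28,8.5],[-20,-15,-9,-9,-11,-35,8.5],[-24,-18,-9,-11,-13,-42,8.5],[-28,-20,-9,-13,-15,-49,8.5],[-32,-22,-9,-15,-17,-56,8.5],[-36,-24,-9,-17,-20,-63,8.5],[-39,-26,-9,-19,-22,-70,8.5]],
])

```text
t: 1.15
tcp_pos: [0.3876, 0.3339, 0.3021]
tool_rot: [-0.31, 0.933, 0.099, 0.151]
force: [0.2, 0.4, 0.3]
finger_gap: 0.999
gripper_force: 0.0
```

Run:
```python
from h import *
print(rel(G(.015,.16),Rw), manip.sense()['q'])
```

```text
(array([  2.35, -16.08,   9.99]), array([ -6.3,  -8.5, -25.7])) [ 0.3787  0.1243  1.8567  0.2369  0.8566 -1.9619]
```

Emit:
carry_out([
  [[0.5,-4,0,-1.5,-2,-6,8.5],[1,-8,0,-3,-4,-13,8.5],[2,-12,2,-4.5,-6,-19,8.5],[2.4,-16,5,-6.3,-8.5,-25.7,8.5],[2.4,-16,7,-6.3,-8.5,-25.7,8.5],[2.4,-16,10,-6.3,-8.5,-25.7,8.5],[2.4,-16,10,-6.3,-8.5,-25.7,8.5],[2.4,-16,10,-6.3,-8.5,-25.7,8.5],[2.4,-16,10,-6.3,-8.5,-25.7,8.5]],
])

```text
t: 1.9
tcp_pos: [0.4933, 0.2863, 0.238]
tool_rot: [-0.494, 0.84, 0.115, 0.193]
force: [-0.4, 0.5, 0.4]
finger_gap: 0.996
gripper_force: 0.0
```

Run:
```python
from h import *
s=manip.sense();print(rel(G(.015,.16),Rw,s), s['q'],s['tcp_pos'],np.abs(s['qd']).max())
snap('wrist','w1.png');c=cams.camera_info('wrist');print(proj('wrist',G(.015,.042)),proj('wrist',G(.015,.0)))
import json;json.dump({k:np.array(c[k]).tolist() for k in'KT'},open('w1.json','w'))
```

```text
(array([ 7.48, -2.8 ,  2.12]), array([-1.2, -4. , -2.3])) [ 0.1249  0.3136  1.8452  0.5294  0.7774 -2.854 ] [0.4933 0.2863 0.238 ] 0.05471140328419493
[294.8634 124.0391] [298.6076 126.2715]
```

View pics/w1.png

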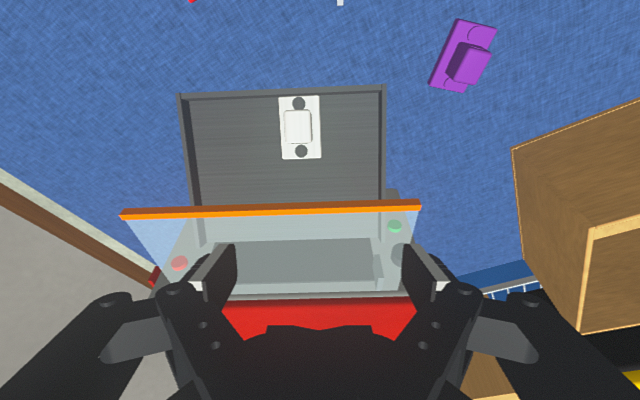

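The wrist view shows the casting (bright) at pixel (300,128), where I predicted it. It also shows the hood edge from (121,214) to (421,206) and the purple look-alike at (465,60). Joint 6 is near its limit here, so I will use the half-turned grasp. I back off and turn first.

Emit:
carry_out([
  [[1,0,-2,0,0,7,8.5],[3,0,-4,0,0,14,8.5],[5,0,-6,0,0,21,8.5],[7,0,-7,0,0,28,8.5],[7,0,-7,0,0,35,8.5],[7,0,-7,0,0,42,8.5],[7,0,-7,0,0,49,8.5],[7,0,-7,0,0,56,8.5],[7,0,-7,0,0,63,8.5],[7,0,-7,0,0,70,8.5],[7,0,-7,0,0,77,8.5],[7,0,-7,0,0,84,8.5]],
])

```text
t: 2.95
tcp_pos: [0.4467, 0.2045, 0.2715]
tool_rot: [0.197, 0.954, 0.215, 0.067]
force: [0.1, 0.5, 0.4]
finger_gap: 0.999
gripper_force: 0.0
```

```bash
cat >> h.py <<'E'
Rw2=Rw*R.from_euler('z',180,degrees=True)
E
python3 - <<'E'
from h import *
import json
c=json.load(open('w1.json'));im=cv2.imread('pics/w1.png');h=cv2.cvtColor(im,cv2.COLOR_BGR2HSV)
m=cv2.inRange(h,(0,0,150),(180,60,255));m[:85]=0;m[175:]=0;m[:,:250]=0;m[:,350:]=0
k=max(cv2.findContours(m,0,1)[0],key=cv2.contourArea);r=cv2.minAreaRect(k);print(r)
def onfloor(uv,hh):
    o,d=ray('wrist',uv,c);p0=G(0,hh,0);return o+d*((p0-o)@n)/(d@n)
sd=.866*wx+[0,0,.5]
for p in cv2.boxPoints(r): q=onfloor(p,.012)-G(0,.012,0);print(p,'slope',q@sd,'y',q@wy)
for p in((121,214),(421,206)): q=plane('wrist',p,.19,c)-hood;print('hood',q@wx,q@wy)
for p in((181,95),(385,88)): q=onfloor(p,.018)-G(0,.018,0);print('lip',q@sd,q@wy)
s=manip.sense();print(rel(G(.015,.13),Rw2,s), s['q'],s['tcp_pos'])
E
```

```text
((299.5605773925781, 127.07459259033203), (63.068756103515625, 41.1618766784668), 87.79740142822266)
[277.7829  96.3545] slope 0.002170716687998615 y -0.005547095658932217
[318.9143  94.7725] slope 0.0025363323420358897 y 0.04072731730841948
[321.3383 157.7947] slope 0.07247503930757027 y 0.04071211363095276
[280.2068 159.3767] slope 0.07239742972794813 y -0.0076541647579521505
hood -0.002665208799351157 -0.12315118402367946
hood 1.5752943230418204e-05 0.1204091280986853
lip -0.0030659020617041823 -0.11226264162249834
lip -0.00030774939794067993 0.11299743299608733
(array([-2.79, -0.57, 12.26]), array([-2.4,  4. , 93.3])) [-0.0729  0.1634  1.9488  0.5329  0.9007 -1.5455] [0.4467 0.2045 0.2715]
```

Emit:
carry_out([
  [[0,0,0,0,0,7,8.5],[0,0,0,0,0,14,8.5],[0,0,0,0,0,21,8.5],[0,0,0,0,0,28,8.5],[0,0,0,0,0,35,8.5],[0,0,0,0,0,42,8.5],[0,0,0,-1,1,49,8.5],[0,0,0,-1,1,56,8.5],[0,0,0,-1,2,63,8.5],[0,0,0,-1,2,70,8.5],[0,0,0,-2,3,77,8.5],[0,0,0,-2,4,84,8.5]],
])

```text
t: 3.95
tcp_pos: [0.4462, 0.2048, 0.2713]
tool_rot: [0.776, 0.576, 0.226, -0.122]
force: [-0.4, 0.7, 0.4]
finger_gap: 0.998
gripper_force: 0.0
```

Run:
```python
from h import *
s=manip.sense();print(rel(G(.017,.13,.037),Rw2,s),rel(G(.017,.035,.037),Rw2,s), s['q'],s['tcp_pos'])
```

```text
(array([-1.47,  2.85, 12.1 ]), array([-0.7,  0.2,  9.3])) (array([-1.45,  2.96, 21.6 ]), array([-0.7,  0.2,  9.3])) [-0.1276  0.1735  1.9706  0.6305  0.9291 -0.2009] [0.4462 0.2048 0.2713]
```

Emit:
carry_out([
  [[-0.5,1,2,-0.7,0.2,5,8.5],[-1,2,4,-0.7,0.2,9.3,8.5],[-1.5,2.9,6,-0.7,0.2,9.3,8.5],[-1.5,2.9,8,-0.7,0.2,9.3,8.5],[-1.5,2.9,10,-0.7,0.2,9.3,8.5],[-1.5,2.9,12,-0.7,0.2,9.3,8.5],[-1.5,2.9,12,-0.7,0.2,9.3,8.5],[-1.5,2.9,12,-0.7,0.2,9.3,8.5]],
])

```text
t: 4.62
tcp_pos: [0.496, 0.2372, 0.1615]
tool_rot: [0.82, 0.512, 0.22, -0.136]
force: [-0.2, -0.5, 0.8]
finger_gap: 0.996
gripper_force: 0.0
```

Run:
```python
from h import *
s=manip.sense();print(rel(G(.017,.035,.037),Rw2,s), s['q'],s['force'])
```

```text
(array([ 0.03, -0.1 ,  9.55]), array([-0. ,  0.1,  0.3])) [-0.0348  0.4434  1.9838  0.8337  0.6608 -0.2396] [-0.2003 -0.4958  0.8022]
```

Emit:
carry_out([
  [[0,0,2,0,0,0,6],[0,-0.1,4,0,0,0,6],[0,-0.1,6,0,0,0,6],[0,-0.1,8,0,0,0,6],[0,-0.1,9,0,0,0,6],[0,-0.1,9.5,0,0,0,6],[0,-0.1,9.5,0,0,0,6],[0,-0.1,9.5,0,0,0,6]],
], force=50)

```text
t: 5.28
tcp_pos: [0.518, 0.2794, 0.0805]
tool_rot: [0.82, 0.511, 0.221, -0.135]
force: [0.2, 0.2, -0.1]
finger_gap: 0.702
gripper_force: 0.0
```

Run:
```python
from h import *
s=manip.sense();print(rel(G(.017,.035,.037),Rw2,s), s['q'],s['force'],s['finger_gap'])
snap('wrist','w2.png')
```

```text
(array([-0.06, -0.19,  0.16]), array([ 0.2, -0. ,  0.4])) [ 0.0611  0.6353  1.9606  1.0744  0.514  -0.4332] [ 0.2016  0.1826 -0.0704] 0.7015480211554163
```

View pics/w2.png

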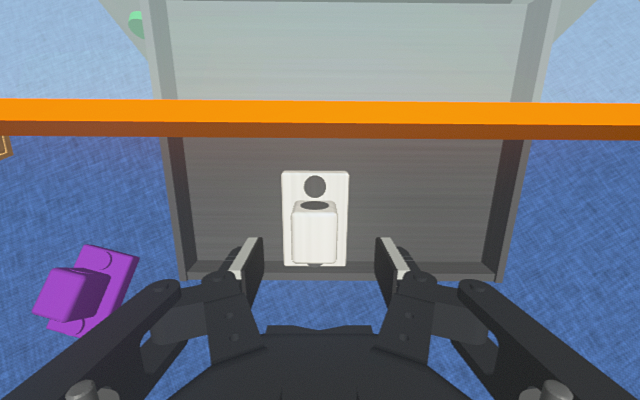

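The wrist view shows the block centred between the pads, at (315,235) against a jaw middle of about (318,250). The hood edge is clear at row 118. I close now.

Emit:
carry_out([
  [[0,0,-0.1,0,0,0,3.4],[0,0,-0.1,0,0,0,2.5],[0,0,-0.1,0,0,0,2],[0,0,-0.1,0,0,0,2],[0,0,-0.1,0,0,0,2],[0,0,-0.1,0,0,0,2],[0,0,-0.1,0,0,0,2]],
], force=50)

```text
t: 5.92
tcp_pos: [0.5174, 0.2791, 0.0802]
tool_rot: [0.82, 0.511, 0.22, -0.135]
force: [-0.4, 0.1, -0.2]
finger_gap: 0.232
gripper_force: 0.0
```

Run:
```python
from h import *
snap('wrist','w3.png');s=manip.sense();print(s['finger_gap'],s['gripper_force'],s['tcp_pos'],s['force'])
```

```text
0.23653668253279028 0.0 [0.5174 0.2792 0.0802] [ 0.407  -0.4488 -0.9823]
```

View pics/w3.png

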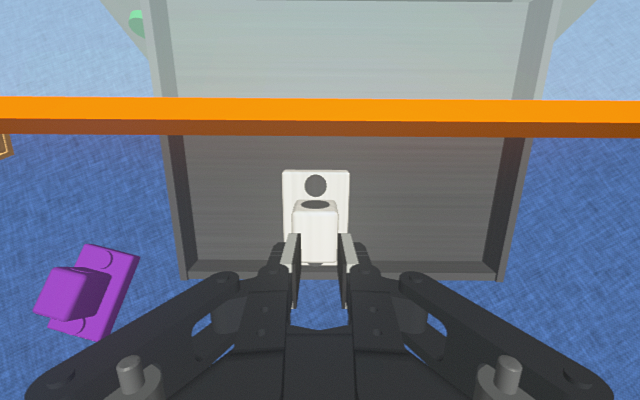

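The wrist view shows the jaws shut to about 20 mm at (320,270). The block spans rows 203–262, so the pads stand short of it or above it. I'll check with projections.

Run:
```python
from h import *
s=manip.sense();t=np.array(s['tcp_pos']);Rt=R.from_quat(s['tool_rot'])
for d in((0,0,0),(0,0,.019),(0,.01,.019),(.011,.01,.019),(-.011,.01,.019),(0,.014,.1)): print(d,proj('wrist',t+Rt.apply(d)))
for y,h,x in((.017,.042,.037),(.031,.042,.054),(.031,.042,.020),(.003,.042,.02),(.04,.012,.072),(.017,.012,.002)): print('blk',y,h,x,proj('wrist',G(y,h,x)))
c=cams.camera_info('wrist');T=np.array(c['T']);print('cam in tool',Rt.inv().apply(T[:3,3]-t),Rt.inv().apply(T[:3,2]))
# measure: foot top corners & block top corners from w3
def on(uv,h):
    o,d=ray('wrist',uv);p0=G(0,h,0);q=o+d*((p0-o)@n)/(d@n)-p0;return q@(.866*wx+[0,0,.5]),q@wy
for uv in((283,170),(349,170)):print('foot up corner',on(uv,.012))
for uv in((294,203),(337,203)):print('203 at foot/top',on(uv,.012),on(uv,.042))
for uv in((292,262),(338,262)):print('262 at top',on(uv,.042))
```

```text
(0, 0, 0) [317.9278 233.9364]
(0, 0, 0.019) [318.0036 223.1842]
(0, 0.01, 0.019) [332.5166 223.1698]
(0.011, 0.01, 0.019) [332.7171 207.934 ]
(-0.011, 0.01, 0.019) [332.3222 237.9401]
(0, 0.014, 0.1) [332.6635 193.6702]
blk 0.017 0.042 0.037 [315.4645 237.4381]
blk 0.031 0.042 0.054 [291.6889 210.5982]
blk 0.031 0.042 0.02 [292.8866 262.6902]
blk 0.003 0.042 0.02 [337.9611 262.8342]
blk 0.04 0.012 0.072 [281.8289 171.3294]
blk 0.017 0.012 0.002 [315.7938 264.7959]
cam in tool [ 0.0678  0.0006 -0.1615] [-0.2709 -0.0001  0.9626]
foot up corner (np.float64(0.07290098696116644), np.float64(0.03918178592888867))
foot up corner (np.float64(0.07308804651740788), np.float64(-0.005242061478730846))
203 at foot/top (np.float64(0.049770956985453016), np.float64(0.03223485446211027)) (np.float64(0.05865902175051041), np.float64(0.029548605340059955))
203 at foot/top (np.float64(0.049890270285662966), np.float64(0.002321809492267927)) (np.float64(0.05875908984894399), np.float64(0.0044605261131684774))
262 at top (np.float64(0.0204716645188026), np.float64(0.03153864435833651))
262 at top (np.float64(0.02057307461234256), np.float64(0.0029889823706350654))
```

Run:
```python
from h import *
im=snap('scene','s3.png')[:,:,::-1]
s=manip.sense();t=np.array(s['tcp_pos']);Rt=R.from_quat(s['tool_rot'])
cr=np.ascontiguousarray(cv2.resize(im[90:210,320:450],None,fx=4.6,fy=4.6,interpolation=cv2.INTER_CUBIC))
for d,c in(((0,0,0),(0,255,255)),((0,0,.019),(0,255,0)),((0,0,-.054),(255,0,255))):
    p=(proj('scene',t+Rt.apply(d))-[320,90])*4.6;cv2.circle(cr,tuple(int(v) for v in p),3,c,-1);print(p)
w=cv2.resize(cv2.imread('pics/w3.png')[190:320,260:380],None,fx=1.6,fy=1.6)
cr[:w.shape[0],:w.shape[1]]=w
cv2.imwrite('pics/s3c.png',cr)
```

```text
[236.1216 317.2604]
[246.335 331.635]
[206.0245 274.9011]
```

View pics/s3c.png

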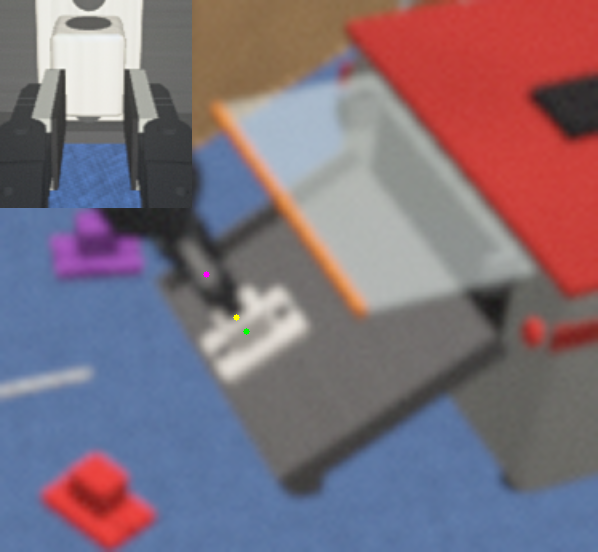

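The scene crop shows the fingertips ending near the TCP dot (236,317) rather than the tip dot (246,331). In the inset, the pads overlap the block's top face. The jaws reached 20 mm, narrower than the 28 mm block, so the pads are above it. I open, advance, and close again.

Emit:
carry_out([
  [[0,0,0,0,0,0,4.5],[0,0,0,0,0,0,4.5],[0,0,0,0,0,0,4.5],[0,0,0.7,0,0,0,4.5],[0,0,1.4,0,0,0,4.5],[0,0,2,0,0,0,4.5],[0,0,2.4,0,0,0,4.5],[0,0,2.4,0,0,0,4.5]],
], force=40)

```text
t: 6.68
tcp_pos: [0.5224, 0.2903, 0.0582]
tool_rot: [0.82, 0.511, 0.22, -0.135]
force: [-0.9, -0.4, -0.4]
finger_gap: 0.526
gripper_force: 0.0
```

Emit:
carry_out([
  [[0,0,0,0,0,0,3.5],[0,0,0,0,0,0,2.5],[0,0,0,0,0,0,2],[0,0,0,0,0,0,2],[0,0,0,0,0,0,2],[0,0,0,0,0,0,2]],
])

```text
t: 7.18
tcp_pos: [0.5222, 0.2897, 0.0591]
tool_rot: [0.82, 0.511, 0.22, -0.135]
force: [-2.8, -0.1, -2.2]
finger_gap: 0.32
gripper_force: 40.0
```

Run:
```python
from h import *
s=manip.sense();print(rel(G(.017,.012,.037),Rw2,s),s['q'],s['force'],s['finger_gap'],s['gripper_force'])
im=snap('wrist','w4.png')
cv2.imwrite('pics/w4c.png',cv2.resize(im[150:330,230:410,::-1],None,fx=3,fy=3))
```

```text
(array([ 0.05, -0.11,  0.06]), array([0.1, 0.1, 0.3])) [ 0.0831  0.6839  1.9486  1.139   0.4886 -0.4859] [-2.7708 -0.0557 -2.2209] 0.3197222074702471 39.974042773246765
```

View pics/w4c.png

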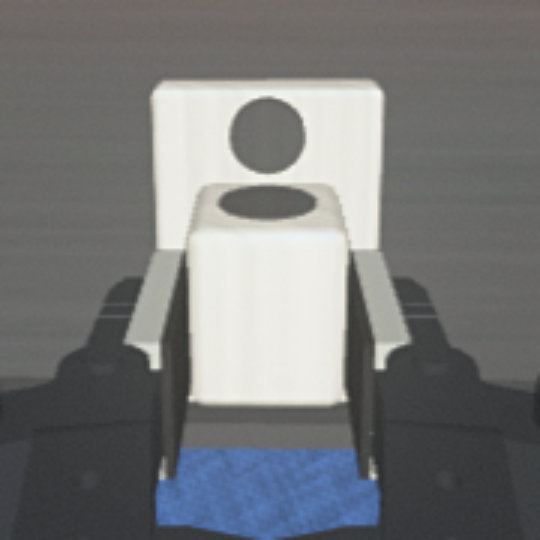

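The crop shows the pads holding the block at (270,300) with its sides at 187 and 348. By the pad tips' scale they overlap only its top few millimetres. I open and go deeper in small steps, watching the force.

Emit:
carry_out([
  [[0,0,0,0,0,0,4.2],[0,0,0,0,0,0,4.2],[0,0,0,0,0,0,4.2],[0,0,0.4,0,0,0,4.2],[0,0,0.8,0,0,0,4.2],[0,0,1.2,0,0,0,4.2],[0,0,1.2,0,0,0,4.2],[0,0,1.2,0,0,0,4.2]],
], force=40)

```text
t: 7.9
tcp_pos: [0.5253, 0.2954, 0.0485]
tool_rot: [0.82, 0.511, 0.22, -0.135]
force: [-0.8, -0.3, -0.6]
finger_gap: 0.487
gripper_force: 0.0
```

Run:
```python
from h import *
s=manip.sense();print(rel(G(.017,.012,.037),Rw2,s),s['force'],s['finger_gap'])
im=snap('wrist','w5.png')
```

```text
(array([ 0.02, -0.13, -1.19]), array([0.1, 0.1, 0.3])) [-0.8226 -0.2817 -0.5641] 0.48714124440927087
```

Emit:
carry_out([
  [[0,-0.1,0.3,0,0,0,4.2],[0,-0.1,0.6,0,0,0,4.2],[0,-0.1,0.6,0,0,0,4.2],[0,-0.1,0.6,0,0,0,3.2],[0,-0.1,0.6,0,0,0,2.4],[0,-0.1,0.6,0,0,0,2],[0,-0.1,0.6,0,0,0,2],[0,-0.1,0.6,0,0,0,2],[0,-0.1,0.6,0,0,0,2]],
], force=60)

```text
t: 8.7
tcp_pos: [0.5264, 0.2977, 0.0448]
tool_rot: [0.82, 0.511, 0.221, -0.134]
force: [-1.5, -5.4, 9.1]
finger_gap: 0.317
gripper_force: 65.4
```

Run:
```python
from h import *
s=manip.sense();print(rel(G(.017,0,.037),Rw2,s),s['force'],s['finger_gap'],s['gripper_force'])
```

```text
(array([-0.02, -0.13, -0.43]), array([0.2, 0. , 0.3])) [-1.533  -5.3714  9.1051] 0.3173523751508727 65.40936388237242
```

The fingertips now touch the foot and the grip holds 65 N. Lift out square to the slope.

Emit:
carry_out([
  [[0,0,0.4,0,0,0,2],[0,0,-0.5,0,0,0,2],[0,0,-1.5,0,0,0,2],[0,0,-3,0,0,0,2],[0,0,-5,0,0,0,2],[0,0,-7,0,0,0,2],[0,0,-9,0,0,0,2],[0,0,-11,0,0,0,2],[0,0,-13,0,0,0,2],[0,0,-15,0,0,0,2],[0,0,-16,0,0,0,2],[0,0,-16,0,0,0,2]],
], force=60)

```text
t: 9.7
tcp_pos: [0.4903, 0.2262, 0.1836]
tool_rot: [0.82, 0.511, 0.221, -0.134]
force: [0.2, 0.0, -3.8]
finger_gap: 0.316
gripper_force: 63.5
```

```bash
cat >> h.py <<'E'
# tray frame: mean of corner estimates
C=[np.mean([a,b],0) for a,b in(([.6015,-.0625],[.6042,-.0555]),([.5877,-.1692],[.607,-.1797]),([.4186,-.1485],[.4425,-.1531]),([.4331,-.0382],[.4374,-.0375]))]
tc=np.mean(C,0);txd=(C[0]+C[1]-C[2]-C[3]);ang=np.arctan2(txd[1],txd[0])
E
python3 - <<'E'
from h import *
s=manip.sense();print(s['force'],s['finger_gap'],s['gripper_force'],s['q'],s['tcp_pos'])
print('tray',tc,np.degrees(ang)); 
hng=np.array([.406,-.0877]);ball=np.array([.6132,-.1278]);d=ball-hng;print('hinge-ball deg',np.degrees(np.arctan2(d[1],d[0])),np.linalg.norm(d))
d/=np.linalg.norm(d);print('tray centre from hinge',hng+.108*d,'bay',hng+.1515*d)
for n_ in('top',): print('bay px',proj(n_,[*(hng+.1515*d),.006]))
snap('top','t6.png');snap('scene','s6.png')
c=cv2.resize(cv2.imread('pics/s6.png')[90:290,220:440],None,fx=2.3,fy=2.3);e=cv2.resize(cv2.imread('pics/w5.png')[100:300,200:440],None,fx=1.2,fy=1.2)
E
```

```text
[ 0.163   0.0458 -3.8464] 0.3160337951585754 63.497626986327305 [-0.061   0.3903  1.9851  0.7867  0.705  -0.2025] [0.4903 0.2262 0.1836]
tray [ 0.5165 -0.1055] -7.630554225382765
hinge-ball deg -10.95320283698895 0.21104466351936021
tray centre from hinge [ 0.512  -0.1082] bay [ 0.5547 -0.1165]
bay px [351.4467 202.7264]
```

```bash
cat >> h.py <<'E'
def down(az): 
    a=np.radians(az);x=np.array([np.cos(a),np.sin(a),0]);z=np.array([0,0,-1.]);return R.from_matrix(np.c_[x,np.cross(z,x),z])
E
python3 - <<'E'
from h import *
print(rel([.557,-.115,.15],down(80.5)),rel([.52,.1,.2],down(80.5)))
E
```

```text
(array([-25.66,  21.09, -10.98]), array([  4.6, -29.7, -16.2])) (array([-7.83,  8.3 , -6.54]), array([  4.6, -29.7, -16.2]))
```

Emit:
carry_out([
  [[-1,1,-1,0,-1,0,2],[-3,2.5,-2.5,0,-3,-2,2],[-5.5,4.5,-4,1,-6,-3,2],[-8,6.5,-5,1,-9,-5,2],[-10.5,8.5,-6,2,-12,-6,2],[-13,10.5,-7,2,-15,-8,2],[-15.5,12.5,-8,3,-18,-10,2],[-18,15,-9,3,-21,-11,2],[-20.5,17,-10,4,-24,-13,2],[-23,19,-10.5,4,-27,-15,2],[-25,20.5,-11,4.6,-29.7,-16.2,2],[-25.7,21.1,-11,4.6,-29.7,-16.2,2]],
])

```text
t: 10.8
tcp_pos: [0.5583, -0.1165, 0.1478]
tool_rot: [0.763, 0.646, -0.0, -0.001]
force: [0.4, -0.8, -4.0]
finger_gap: 0.319
gripper_force: 63.2
```

Emit:
carry_out([
  [[0,0,0,0,0,0,2],[0,0,0,0,0,0,2],[0,0,0,0,0,0,2]],
])

```text
t: 11.05
tcp_pos: [0.556, -0.1136, 0.1496]
tool_rot: [0.763, 0.646, 0.0, -0.002]
force: [-1.0, -0.9, -2.7]
finger_gap: 0.314
gripper_force: 63.2
```

Run:
```python
from h import *
s=manip.sense();print(rel([.557,-.115,.10],down(80.5)),s['tcp_pos'],s['q'],s['force'],s['gripper_force'])
im=snap('wrist','w7.png');print(proj('wrist',[.557,-.115,.006]))
import json;c=cams.camera_info('wrist');json.dump({k:np.array(c[k]).tolist() for k in'KT'},open('w7.json','w'))
```

```text
(array([-0.13,  0.13,  4.95]), array([-0.2, -0.1, -0. ])) [ 0.556  -0.1136  0.1496] [-0.3995  0.5336  1.6386  0.0022  0.9727 -0.2347] [-1.0114 -0.9103 -2.7187] 63.2207503781774
[319.7501 184.9731]
```

View pics/w7.png

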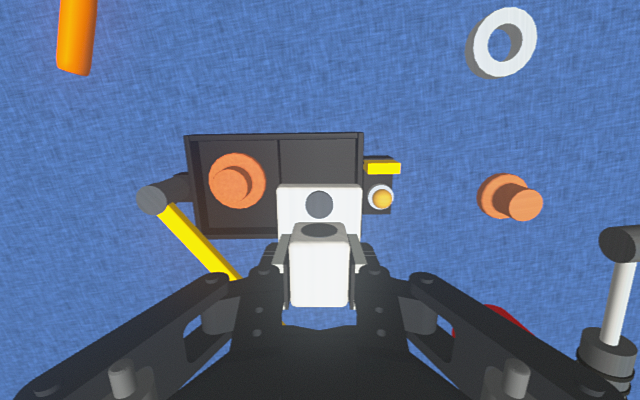

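The wrist view shows the casting held straight at (320,250), above the empty bay. The tray's far rim runs from (186,136) to (362,133). The ball is at (382,199), the hinge post at (152,199), the cross wall at column 279, and the keeper bar is open at lower left.

Run:
```python
from h import *
import json;c=json.load(open('w7.json'))
P=lambda u,z:plane('wrist',u,z,c)
h=cv2.cvtColor(cv2.imread('pics/w7.png'),cv2.COLOR_BGR2HSV)
def bl(lo,hi,box):
    m=cv2.inRange(h,lo,hi);x0,y0,x1,y1=box;m2=np.zeros_like(m);m2[y0:y1,x0:x1]=m[y0:y1,x0:x1]
    k=max(cv2.findContours(m2,0,1)[0],key=cv2.contourArea);return cv2.minAreaRect(k)
b=bl((10,100,150),(28,255,255),(368,180,396,215));print('ball',b);ball=P(b[0],.047)
hn=P((152,199),.066);print('ball',ball,'hinge',hn,np.linalg.norm((ball-hn)[:2]),np.degrees(np.arctan2(*(ball-hn)[1::-1])))
for u in((186,136),(362,133),(202,240),(279,137)):print('rim',u,P(u,.028))
a=P((186,136),.028);b2=P((362,133),.028);print(np.linalg.norm(a-b2),np.degrees(np.arctan2(*(b2-a)[1::-1])))
d=(b2-a)/np.linalg.norm(b2-a);pr=np.array([d[1],-d[0],0]);print('tray c',(a+b2)/2+.056*pr,'bay',(a+b2)/2+.056*pr+.0435*d)
print('bar px->', [P(u,.066) for u in((160,205),(240,275))])
```

```text
ball ((382.0, 198.5), (17.0, 18.0), 90.0)
ball [ 0.6165 -0.1295  0.047 ] hinge [ 0.4058 -0.0893  0.066 ] 0.21457187984364864 -10.78408534900858
rim (186, 136) [ 0.435  -0.0391  0.028 ]
rim (362, 133) [ 0.6077 -0.0652  0.028 ]
rim (202, 240) [ 0.4198 -0.1498  0.028 ]
rim (279, 137) [ 0.5259 -0.0554  0.028 ]
0.17456942019565366 -8.592928890383483
tray c [ 0.513  -0.1075  0.028 ] bay [ 0.556 -0.114  0.028]
bar px-> [array([ 0.4112, -0.096 ,  0.066 ]), array([ 0.4664, -0.1785,  0.066 ])]
```

Emit:
carry_out([
  [[-0.1,0,2,0,0,0,2],[-0.1,0,4.5,0,0,0,2],[-0.1,0,7,0,0,0,2],[-0.1,0,9.5,0,0,0,2],[-0.1,0,11.5,0,0,0,2],[-0.1,0,13,0,0,0,2],[-0.1,0,13.5,0,0,0,2],[-0.1,0,13.5,0,0,0,2],[-0.1,0,13.5,0,0,0,2]],
])

```text
t: 11.85
tcp_pos: [0.5574, -0.1159, 0.016]
tool_rot: [0.763, 0.646, 0.0, 0.0]
force: [-0.2, -0.8, -4.0]
finger_gap: 0.319
gripper_force: 63.2
```

Emit:
carry_out([
  [[0,0,0.3,0,0,0,2],[0,0,0.6,0,0,0,2],[0,0,0.8,0,0,0,2],[0,0,1.0,0,0,0,2],[0,0,1.0,0,0,0,2],[0,0,1.0,0,0,0,2]],
])

```text
t: 12.35
tcp_pos: [0.5569, -0.1163, 0.0053]
tool_rot: [0.763, 0.646, 0.0, -0.0]
force: [0.5, 0.3, -3.7]
finger_gap: 0.316
gripper_force: 63.2
```

Not yet in contact, since the force still shows the weight. Lower it in small steps.

Emit:
carry_out([
  [[0,0,0.1,0,0,0,2],[0,0,0.2,0,0,0,2],[0,0,0.3,0,0,0,2],[0,0,0.3,0,0,0,2],[0,0,0.3,0,0,0,2]],
])

```text
t: 12.77
tcp_pos: [0.5569, -0.1163, 0.0022]
tool_rot: [0.763, 0.646, 0.0, -0.0]
force: [0.2, -0.6, -3.5]
finger_gap: 0.321
gripper_force: 63.2
```

Emit:
carry_out([
  [[0,0,0.1,0,0,0,2],[0,0,0.2,0,0,0,2],[0,0,0.2,0,0,0,2],[0,0,0.2,0,0,0,2]],
])

```text
t: 13.1
tcp_pos: [0.5569, -0.1163, 0.0002]
tool_rot: [0.763, 0.646, -0.0, -0.0]
force: [0.1, 0.2, -3.6]
finger_gap: 0.316
gripper_force: 63.2
```

Run:
```python
from h import *
s=manip.sense();print(s['tcp_pos'],s['force'],s['finger_gap'])
```

```text
[ 0.5569 -0.1163  0.0002] [ 0.0588  0.1638 -3.6202] 0.316306372022796
```

Emit:
carry_out([
  [[0,0,0.1,0,0,0,2],[0,0,0.2,0,0,0,2],[0,0,0.2,0,0,0,2],[0,0,0.2,0,0,0,2]],
])

```text
t: 13.43
tcp_pos: [0.5572, -0.1163, -0.0005]
tool_rot: [0.763, 0.646, 0.0, 0.0]
force: [-1.9, 0.4, 6.1]
finger_gap: 0.32
gripper_force: 65.2
```

Emit:
carry_out([
  [[0,0,0.1,0,0,0,2],[0,0,0.2,0,0,0,2],[0,0,0.2,0,0,0,2],[0,0,0.2,0,0,0,2]],
])

```text
t: 13.77
tcp_pos: [0.5572, -0.1164, -0.0006]
tool_rot: [0.763, 0.646, 0.0, 0.0]
force: [-5.5, 1.8, 18.9]
finger_gap: 0.321
gripper_force: 68.0
```

Contact with the floor. I unload the wrist, then open a little.

Emit:
carry_out([
  [[0,0,-0.3,0,0,0,2],[0,0,-0.3,0,0,0,2],[0,0,-0.3,0,0,0,3],[0,0,-0.3,0,0,0,3.4],[0,0,-0.3,0,0,0,3.8],[0,0,-0.3,0,0,0,4.2],[0,0,-0.3,0,0,0,4.2],[0,0,-0.3,0,0,0,4.2]],
])

```text
t: 14.43
tcp_pos: [0.557, -0.1163, -0.0009]
tool_rot: [0.763, 0.646, 0.0, -0.0]
force: [0.3, -0.2, 0.2]
finger_gap: 0.489
gripper_force: 0.0
```

Emit:
carry_out([
  [[0,0,-1,0,0,0,4.2],[0,0,-2.5,0,0,0,4.2],[0,0,-5,0,0,0,4.2],[0,0,-8,0,0,0,4.2],[0,0,-11,0,0,0,4.2],[0,0,-14,0,0,0,4.2],[0,0,-16,0,0,0,4.2],[0,0,-17,0,0,0,4.2],[0,0,-17,0,0,0,4.2],[0,0,-17,0,0,0,4.2]],
])

```text
t: 15.27
tcp_pos: [0.5567, -0.1162, 0.1693]
tool_rot: [0.763, 0.646, 0.0, -0.0]
force: [0.0, -0.5, -0.0]
finger_gap: 0.492
gripper_force: 0.0
```

Run:
```python
from h import *
s=manip.sense();print(s['tcp_pos'],s['force'],s['finger_gap'],s['q'])
im=snap('wrist','w8.png');sc=snap('scene','s8.png');tp=snap('top','t8.png')
# casting foot in wrist
h=cv2.cvtColor(im,cv2.COLOR_RGB2HSV);m=cv2.inRange(h,(0,0,150),(180,50,255))
k,_,st,ce=cv2.connectedComponentsWithStats(m)
for i in range(1,k):
    if st[i,4]>150:print('white',st[i].tolist(),ce[i],plane('wrist',ce[i],.03)[:2])
print('expect foot corners',[proj('wrist',np.array([.557,-.116,.018])+down(80.5).apply([a,b,0])).round() for a in(-.035,.035) for b in(-.023,.023)])
for nm,i2 in(('wrist',im),('scene',sc),('top',tp)):
    h=cv2.cvtColor(i2,cv2.COLOR_RGB2HSV);m=cv2.inRange(h,(0,150,90),(5,255,255))|cv2.inRange(h,(174,150,90),(180,255,255))
    k,_,st,ce=cv2.connectedComponentsWithStats(m)
    print(nm,'red',[(st[i].tolist(),ce[i].round(1)) for i in range(1,k) if 8<st[i,4]<900 and (nm=='wrist' or nm=='scene' and 225<ce[i][0]<260 and ce[i][1]>200 or nm=='top' and 385<ce[i][0]<412 and ce[i][1]>200)])
    m=cv2.inRange(h,(22,150,120),(32,255,255));k,_,st,ce=cv2.connectedComponentsWithStats(m)
    print(nm,'yel',[(st[i].tolist(),ce[i].round(1)) for i in range(1,k) if 30<st[i,4]<9000 and (nm=='wrist')])
```

```text
[ 0.5567 -0.1162  0.1693] [ 0.0496 -0.5329 -0.0464] 0.49189698050112096 [-0.4023  0.5068  1.6203  0.0003  1.0146 -0.2363]
white [461, 12, 60, 65, 2148] [490.8133  43.649 ] [ 0.7413 -0.006 ]
white [299, 152, 42, 60, 2201] [319.6324 181.9064] [ 0.5569 -0.1123]
white [363, 178, 25, 24, 191] [373.4869 187.4869] [ 0.6142 -0.1283]
white [587, 251, 30, 80, 1115] [601.3309 289.9937] [ 0.873  -0.3016]
expect foot corners [array([301., 212.]), array([340., 212.]), array([299., 152.]), array([341., 152.])]
wrist red [([482, 294, 33, 23, 82], array([496.6, 302.7])), ([272, 316, 15, 9, 113], array([279.6, 320.4])), ([459, 320, 14, 21, 130], array([465.4, 329.6]))]
wrist yel [([77, 0, 12, 65, 373], array([82.7, 32. ])), ([360, 155, 33, 13, 380], array([376.6, 161.2])), ([371, 186, 14, 13, 139], array([377.9, 192. ])), ([166, 195, 76, 78, 1661], array([204. , 233.7])), ([268, 298, 32, 28, 285], array([280.7, 312.9]))]
scene red [([237, 237, 6, 11, 44], array([239.4, 241.7]))]
scene yel []
top red [([397, 223, 6, 5, 18], array([399.6, 225.4]))]
top yel []
```

```bash
cat >> h.py <<'E'
H=np.array([.406,-.0885])
def knob(az,z): a=np.radians(az);return [H[0]+.185*np.cos(a),H[1]+.185*np.sin(a),z]
E
python3 - <<'E'
from h import *
print('knob wrist',plane('wrist',(279.6,319),.104), 'hyp',knob(-63.5,.09), proj('wrist',knob(-63.5,.106)),proj('top',knob(-63.5,.1)),proj('scene',knob(-63.5,.09)))
h=cv2.cvtColor(cv2.imread('pics/w8.png'),cv2.COLOR_BGR2HSV);m=cv2.inRange(h,(22,150,120),(32,255,255));m[:190]=0;m[285:]=0;m[:,:160]=0;m[:,250:]=0
pts=np.argwhere(m)[:,::-1].astype(float);vx,vy,x0,y0=cv2.fitLine(pts.astype(np.float32),2,0,.01,.01).ravel()
a=plane('wrist',(x0-30*vx,y0-30*vy),.066)[:2];b=plane('wrist',(x0+30*vx,y0+30*vy),.066)[:2];d=b-a;print('bar line az',np.degrees(np.arctan2(d[1],d[0])),'dist of H from line',((H-a)[0]*d[1]-(H-a)[1]*d[0])/np.linalg.norm(d),a,b)
print(rel(knob(-63.5,.169),down(116.5)))
E
```

```text
knob wrist [ 0.5    -0.2218  0.104 ] hyp [np.float64(0.48854659542531464), np.float64(-0.25406285689637464), 0.09] [274.5856 349.5912] [400.7566 224.8686] [238.7809 241.9771]
bar line az -62.62915862244078 dist of H from line 0.0015332931108440707 [ 0.42   -0.1122] [ 0.4476 -0.1656]
(array([-14.74,  -4.34,  -0.15]), array([ -0.2,  -0.1, -36. ]))
```

Emit:
carry_out([
  [[-3,-1,0,0,0,-7,6],[-6,-2,0,0,0,-14,6],[-9,-3,0,0,0,-21,6],[-12,-4,0,0,0,-28,6],[-14.7,-4.3,0,0,0,-36,6],[-14.7,-4.3,0,0,0,-36,6],[-14.7,-4.3,0,0,0,-36,6],[-14.7,-4.3,0,0,0,-36,6],[-14.7,-4.3,0,0,0,-36,6]],
], force=40)

```text
t: 16.17
tcp_pos: [0.4901, -0.2529, 0.1684]
tool_rot: [0.526, 0.85, 0.0, -0.001]
force: [0.7, 0.2, 0.3]
finger_gap: 0.704
gripper_force: 0.0
```

Run:
```python
from h import *
s=manip.sense();print(rel(knob(-63.,.058),down(117)),s['tcp_pos'],s['q'])
im=snap('wrist','w9.png');h=cv2.cvtColor(im,cv2.COLOR_RGB2HSV);m=cv2.inRange(h,(0,150,60),(5,255,255))|cv2.inRange(h,(174,150,60),(180,255,255))
k,_,st,ce=cv2.connectedComponentsWithStats(m)
for i in range(1,k):
    if st[i,4]>30:print(st[i].tolist(),ce[i])
print('expect base/top',proj('wrist',knob(-63,.066)),proj('wrist',knob(-63,.106)))
for z in(.066,.106):
  for v in(ce[i] for i in range(1,k) if st[i,4]>30): print(z,plane('wrist',v,z))
```

```text
(array([-0.06, -0.02, 11.04]), array([-0. , -0.1, -0.5])) [ 0.4901 -0.2529  0.1684] [-0.6793  0.488   1.6623  0.0005  0.9938 -1.1417]
[308, 188, 21, 28, 453] [318.2848 201.5673]
[488, 331, 10, 15, 69] [492.4783 337.3913]
[430, 335, 64, 65, 1728] [456.8692 369.2355]
expect base/top [318.8691 193.5352] [318.8308 205.3697]
0.066 [ 0.4931 -0.2609  0.066 ]
0.066 [ 0.7423 -0.3165  0.066 ]
0.066 [ 0.7317 -0.3725  0.066 ]
0.106 [ 0.4881 -0.2506  0.106 ]
0.106 [ 0.6995 -0.2978  0.106 ]
0.106 [ 0.6905 -0.3453  0.106 ]
```

The knob is at wrist pixel (318,202), centred where expected. Descend and grip.

Emit:
carry_out([
  [[0,0,2,0,0,0,6],[0,0,4.5,0,0,0,6],[0,0,7,0,0,0,6],[0,0,9.5,0,0,0,6],[0,0,11,0,0,0,6],[0,0,11,0,0,0,5],[0,0,11,0,0,0,3],[0,0,11,0,0,0,1],[0,0,11,0,0,0,1],[0,0,11,0,0,0,1],[0,0,11,0,0,0,1],[0,0,11,0,0,0,1]],
], force=40)

```text
t: 17.22
tcp_pos: [0.491, -0.2546, 0.0605]
tool_rot: [0.527, 0.85, 0.0, 0.001]
force: [0.8, 1.0, 5.1]
finger_gap: 0.197
gripper_force: 39.4
```

Run:
```python
from h import *
s=manip.sense();print(s['tcp_pos'],s['force'],s['finger_gap'],s['gripper_force'])
p=np.array(s['tcp_pos'])[:2]-H;a0=np.degrees(np.arctan2(p[1],p[0]));print('az',a0,'r',np.linalg.norm(p))
for a in(-57,-51,-45,-39,-33,-27,-21,-17,-14,-12,-10,-8): 
    r=np.linalg.norm(p);t=[H[0]+r*np.cos(np.radians(a)),H[1]+r*np.sin(np.radians(a)),s['tcp_pos'][2]];print(a,*rel(t,down(a+180),s))
```

```text
[ 0.491  -0.2546  0.0605] [0.8066 1.0165 5.1481] 0.19688213955372477 39.408597350120544
az -62.89267832611098 r 0.18655803283605643
-57 [0.12 1.91 0.  ] [ 0.1  0.1 -6.5]
-51 [0.44 3.84 0.  ] [  0.1   0.1 -12.5]
-45 [0.97 5.72 0.01] [  0.1   0.1 -18.5]
-39 [1.68 7.54 0.01] [  0.    0.1 -24.5]
-33 [2.59 9.27 0.01] [  0.    0.1 -30.5]
-27 [ 3.67 10.9   0.01] [  0.    0.1 -36.5]
-21 [ 4.91 12.4   0.01] [  0.    0.1 -42.5]
-17 [ 5.82 13.33  0.01] [  0.    0.1 -46.5]
-14 [ 6.55 13.98  0.01] [  0.    0.1 -49.5]
-12 [ 7.05 14.4   0.01] [  0.    0.1 -51.5]
-10 [ 7.57 14.79  0.01] [  0.    0.1 -53.5]
-8 [ 8.1  15.17  0.  ] [  0.    0.1 -55.5]
```

Emit:
carry_out([
  [[0,0,-0.2,0,0,0,1],[0.1,1,-0.2,0,0,-3.3,1],[0.1,1.9,-0.2,0,0,-6.5,1],[0.4,3.8,-0.2,0,0,-12.5,1],[1.0,5.7,-0.2,0,0,-18.5,1],[1.7,7.5,-0.2,0,0,-24.5,1],[2.6,9.3,-0.2,0,0,-30.5,1],[3.7,10.9,-0.2,0,0,-36.5,1],[4.9,12.4,-0.2,0,0,-42.5,1],[4.9,12.4,-0.2,0,0,-42.5,1],[4.9,12.4,-0.2,0,0,-42.5,1]],
])

```text
t: 18.13
tcp_pos: [0.5798, -0.1541, 0.0607]
tool_rot: [0.182, 0.983, 0.0, -0.0]
force: [1.7, 0.4, -4.9]
finger_gap: 0.192
gripper_force: 40.9
```

```bash
cat > st.py <<'E'
from h import *
s=manip.sense();print(s['t'],s['tcp_pos'],s['force'],s['finger_gap'],s['gripper_force'],s['q'][5])
p=np.array(s['tcp_pos'])[:2]-H;print('az',np.degrees(np.arctan2(p[1],p[0])),'r',np.linalg.norm(p))
for a in(-18,-15,-12,-10,-8,-6): print(a,*rel([H[0]+.1865*np.cos(np.radians(a)),H[1]+.1865*np.sin(np.radians(a)),s['tcp_pos'][2]],down(a+180),s))
E
python3 st.py
```

```text
18.1333 [ 0.5798 -0.1541  0.0607] [ 1.6818  0.4091 -4.905 ] 0.19166986714650133 40.914267897605896 -1.6505885661354924
az -20.68736859538727 r 0.18575724227117726
-18 [-0.05  0.87  0.  ] [ 0. -0. -3.]
-15 [0.03 1.85 0.  ] [ 0. -0. -6.]
-12 [0.16 2.82 0.  ] [ 0. -0. -9.]
-10 [0.27 3.46 0.  ] [  0.  -0. -11.]
-8 [0.4  4.09 0.  ] [  0.  -0. -13.]
-6 [0.56 4.73 0.  ] [  0.  -0. -15.]
```

Go through the detent slowly.

Emit:
carry_out([
  [[0,0.5,0,0,0,-1.5,1],[0,0.9,0,0,0,-3,1],[0,1.4,0,0,0,-4.5,1],[0,1.8,0,0,0,-6,1],[0.1,2.3,0,0,0,-7.5,1],[0.2,2.8,0,0,0,-9,1],[0.2,3.1,0,0,0,-10,1],[0.3,3.4,0,0,0,-11,1],[0.3,3.4,0,0,0,-11,1],[0.3,3.4,0,0,0,-11,1]],
])

```text
t: 18.97
tcp_pos: [0.5879, -0.1233, 0.0611]
tool_rot: [0.086, 0.996, -0.001, -0.001]
force: [-0.6, -2.6, -5.6]
finger_gap: 0.194
gripper_force: 40.9
```

```bash
python3 st.py
```

```text
18.9667 [ 0.5879 -0.1233  0.0611] [-0.6057 -2.5636 -5.6253] 0.1942994785042583 40.87297081947327 -1.7881717802505126
az -10.818037151324853 r 0.18520255009401998
-18 [ 0.05 -2.33  0.  ] [-0.1 -0.1  8.1]
-15 [-0.06 -1.36  0.  ] [-0.1 -0.1  5.1]
-12 [-0.12 -0.39  0.  ] [-0.1 -0.1  2.1]
-10 [-0.13  0.26 -0.  ] [-0.1 -0.1  0.1]
-8 [-0.12  0.92 -0.  ] [-0.1 -0.1 -1.9]
-6 [-0.09  1.57 -0.  ] [-0.1 -0.1 -3.9]
```

Emit:
carry_out([
  [[0,0.15,0,0,0,0,1],[0,0.3,0,0,0,0,1],[0,0.4,0,0,0,0,1],[0,0.4,0,0,0,0,1]],
])

```text
t: 19.3
tcp_pos: [0.5887, -0.1192, 0.061]
tool_rot: [0.085, 0.996, -0.001, -0.001]
force: [-0.3, -4.6, -5.7]
finger_gap: 0.196
gripper_force: 40.8
```

```bash
python3 st.py
```

```text
19.3 [ 0.5887 -0.1192  0.061 ] [-0.2935 -4.5825 -5.747 ] 0.19565642904155192 40.833635330200195 -1.781933047132436
az -9.54389555430671 r 0.1852638671623837
-18 [ 0.07 -2.74  0.01] [-0.1 -0.1  8.2]
-15 [-0.05 -1.77  0.  ] [-0.1 -0.1  5.2]
-12 [-0.11 -0.8   0.  ] [-0.1 -0.1  2.2]
-10 [-0.12 -0.15  0.  ] [-0.1 -0.1  0.2]
-8 [-0.11  0.5  -0.  ] [-0.1 -0.1 -1.8]
-6 [-0.08  1.15 -0.  ] [-0.1 -0.1 -3.8]
```

Emit:
carry_out([
  [[0,0.15,0,0,0,-0.5,1],[0,0.3,0,0,0,-1,1],[0,0.4,0,0,0,-1.3,1],[0,0.4,0,0,0,-1.3,1]],
])

```text
t: 19.63
tcp_pos: [0.5892, -0.1165, 0.061]
tool_rot: [0.074, 0.997, -0.002, -0.001]
force: [-3.4, -9.7, -7.3]
finger_gap: 0.196
gripper_force: 40.8
```

Emit:
carry_out([
  [[0,0.15,0,0,0,-0.5,1],[0,0.3,0,0,0,-1,1],[0,0.4,0,0,0,-1.3,1],[0,0.4,0,0,0,-1.3,1]],
])

```text
t: 19.97
tcp_pos: [0.5892, -0.1163, 0.061]
tool_rot: [0.063, 0.998, -0.004, -0.002]
force: [-7.2, -20.8, -7.9]
finger_gap: 0.193
gripper_force: 41.2
```

```bash
python3 st.py
```

```text
19.9667 [ 0.5892 -0.1163  0.061 ] [ -7.2483 -20.8373  -7.9268] 0.19276149048095342 41.15444540977478 -1.8122216863563292
az -8.634719945190957 r 0.18529167512852163
-18 [ 0.2  -3.03  0.03] [-0.5 -0.1 10.8]
-15 [ 0.05 -2.07  0.02] [-0.5 -0.1  7.8]
-12 [-0.06 -1.1   0.01] [-0.5 -0.1  4.8]
-10 [-0.1  -0.45  0.  ] [-0.5 -0.1  2.8]
-8 [-0.12  0.2  -0.  ] [-0.5 -0.1  0.8]
-6 [-0.12  0.85 -0.01] [-0.5 -0.2 -1.2]
```

Hard stop at −8.6°, which matches the tray's rim direction, so the bar is home. Unload, open, and rise.

Emit:
carry_out([
  [[0,-0.2,0,0,0,1,1],[0,-0.4,0,0,0,2,1],[0,-0.4,0,0,0,2,1.5],[0,-0.4,0,0,0,2,2.5],[0,-0.4,0,0,0,2,3.5],[0,-0.4,0,0,0,2,4],[0,-0.4,0,0,0,2,4],[0,-0.4,0,0,0,2,4],[0,-0.4,0,0,0,2,4]],
])

```text
t: 20.72
tcp_pos: [0.5906, -0.1139, 0.0616]
tool_rot: [0.082, 0.997, 0.0, 0.0]
force: [-0.2, -0.7, 1.1]
finger_gap: 0.472
gripper_force: 0.0
```

Emit:
carry_out([
  [[0,0,-1.5,0,0,0,4],[0,0,-4,0,0,0,4],[0,0,-7,0,0,0,4],[0,0,-10,0,0,0,4],[0,0,-13,0,0,0,4],[0,0,-15,0,0,0,4],[0,0,-15,0,0,0,4],[0,0,-15,0,0,0,4]],
])

```text
t: 21.38
tcp_pos: [0.591, -0.1144, 0.2127]
tool_rot: [0.082, 0.997, -0.0, 0.001]
force: [-0.5, -0.5, 0.4]
finger_gap: 0.467
gripper_force: 0.0
```

Run:
```python
from h import *
s=manip.sense();print(s['t'],s['tcp_pos'],s['force'],s['finger_gap'])
im=snap('wrist','w10.png');tp=snap('top','t10.png');h=cv2.cvtColor(im,cv2.COLOR_RGB2HSV)
m=cv2.inRange(h,(22,150,100),(32,255,255));k,_,st,ce=cv2.connectedComponentsWithStats(m)
for i in range(1,k):
    if st[i,4]>60: print('yel',st[i].tolist(),ce[i],plane('wrist',ce[i],.066))
m=cv2.inRange(h,(0,150,60),(5,255,255))|cv2.inRange(h,(174,150,60),(180,255,255));k,_,st,ce=cv2.connectedComponentsWithStats(m)
for i in range(1,k):
    if st[i,4]>60: print('red',st[i].tolist(),ce[i])
for a in(-6,-8.6,-10.5,-13,-14.5): print(a,proj('wrist',knob(a,.09)), proj('wrist',[H[0]+.228*np.cos(np.radians(a)),H[1]+.228*np.sin(np.radians(a)),.066]))
h=cv2.cvtColor(tp,cv2.COLOR_RGB2HSV);m=cv2.inRange(h,(0,150,90),(5,255,255));print('top red',[ (st.tolist(),c.round(1)) for st,c in zip(*cv2.connectedComponentsWithStats(m)[2:]) if 330<c[0]<380 and 170<c[1]<240])
m=cv2.inRange(h,(20,150,100),(32,255,255));print('top yel',[ (st.tolist(),c.round(1)) for st,c in zip(*cv2.connectedComponentsWithStats(m)[2:]) if 330<c[0]<420 and 170<c[1]<260])
```

```text
21.3833 [ 0.591  -0.1144  0.2127] [-0.5106 -0.4643  0.3711] 0.4673145515671887
yel [306, 5, 18, 172, 2521] [314.9084  86.925 ] [ 0.4875 -0.102   0.066 ]
yel [332, 190, 9, 24, 210] [336.0762 201.3286] [ 0.6114 -0.0986  0.066 ]
yel [305, 196, 19, 21, 306] [315.4085 205.9869] [ 0.613  -0.1228  0.066 ]
yel [0, 268, 17, 35, 328] [  5.4238 288.8933] [ 0.6558 -0.5224  0.066 ]
red [478, 59, 53, 64, 2764] [501.6234  90.3021]
red [308, 175, 18, 23, 309] [316.4401 186.3269]
red [82, 267, 120, 79, 1129] [146.5704 296.4243]
red [167, 320, 16, 20, 135] [174.9259 329.1778]
-6 [325.6266 189.4815] [327.1282 220.6264]
-8.6 [317.5412 189.7806] [318.2283 220.9458]
-10.5 [311.6294 189.7732] [311.7214 220.9383]
-13 [303.8527 189.473 ] [303.1615 220.6183]
-14.5 [299.1904 189.1344] [298.0291 220.2573]
top red [([352, 190, 2, 2, 3], array([352.3, 190.7]))]
top yel [([347, 193, 9, 21, 83], array([350.9, 203.2]))]
```

Run:
```python
from h import *
h=cv2.cvtColor(cv2.imread('pics/w10.png'),cv2.COLOR_BGR2HSV);m=cv2.inRange(h,(22,150,100),(32,255,255));m[178:]=0;m[:,:300]=0;m[:,330:]=0
pts=np.argwhere(m)[:,::-1].astype(np.float32);vx,vy,x0,y0=cv2.fitLine(pts,2,0,.01,.01).ravel()
d=plane('wrist',(x0+60*vx,y0+60*vy),.066)-plane('wrist',(x0-60*vx,y0-60*vy),.066)
if d[0]<0:d=-d
az=np.degrees(np.arctan2(d[1],d[0]));print('bar az',az)
if abs(az+8.8)<1.1: print(sign_off())
```

```text
bar az -8.632189040776089
the job is handed in; nothing more can be done
None
```

I set the casting flat in the tray's empty bay, swung the keeper bar shut to its hard stop, and handed the job in at about 21 s. The last wrist image puts the bar at −8.6°, in line with the tray's rim; the sign-off gave no verdict.

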